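# Open the tyre-line air valve past the locking bar

### The arm

A 7-joint arm with a two-finger parallel gripper is mounted at the origin on the work surface. World frame = base frame: x ahead of the robot, y to its left, z up, the work surface at z = 0. Lengths are in mm, angles in rad, forces in N, time in s.
With the tool pointing down it reaches from about 350 to 900 mm from the base axis. Payload 19.9 kg.
Tool frame: the origin (TCP) lies between the finger pads; the fingertips stand 22 mm ahead of it and the grasp point (between the pads) lies 3 mm ahead of it; z points along the fingers, y is the line along which they close (so a half turn about z gives the same grasp; the last joint's range is limited). The gripper opens to 94 mm and grips with 3 to 60 N. Pads are 16 mm wide; open, the fingers measure 119 mm over their backs; the gripper's body (75 mm by 177 mm) begins 78 mm behind the grasp point.
Start: joints at [1.109, 0.417, -0.01, 1.614, 0.005, 1.111, -0.053], TCP at [255.297, -570.457, 188.925] pointing down, gripper open.
Joint ranges: [-2.81, 2.81], [-0.39, 2.02], [-1.27, 1.25], [0.06, 2.57], [-1.19, 4.33], [0.19, 2], [-2.82, 2.82]. Speed limits (rad/s): [1.89, 1.89, 2.39, 2.39, 3.01, 3.01, 3.01].

### API

Orientations are given as [roll, pitch, yaw] about the fixed x, y, z axes, in that order (R = Rz(yaw) Ry(pitch) Rx(roll)).
In Python, from plant import ctrl, imaging, workorder, spotter gives the robot as it stands.
- The arm moves only by the shell command python3 -m creep 'ROWS' [FORCE]. ROWS is a JSON object of lists of equal length, an entry for each row: "hand": the finger opening in mm, from 0 to 94; "linear": the shift along the world's x, y, z in mm, a list of three; "twist": the turn about the world's z in rad. In form: {"hand": [hand, ...], "linear": [[x, y, z], ...], "twist": [twist, ...]}. A call has 1 to 5 rows; each row shifts and turns the commanded pose from where the row before left it; what a row does not reach is not made up. A row lasts 1/12 s, in which the tool goes at most 41.7 mm and 7.16 degrees, less where a joint would pass 70% of its speed; a pose out of reach is approached as far as the arm can. A call is refused whole if a number of a shift passes 41.7 or a number of a turn 0.125, either way. A call with a gripper value outside its range is refused whole. The fingers move at their own pace and stop on an object; FORCE is the grip in N (left out, the last holds). Time passes only in rows, so rows that do not move let the fingers close. It gives the time, the measured TCP pose, the force, the opening and the grip force at its end, in the units of the state.
- ctrl.read_state(): the state, without advancing time (a new reading comes with each control period).
- imaging.camera(name): name is "scene" or "top" or "wrist"; returns a dict with "frame" (480x640x3 uint8, red, green, blue), "depth" (480x640 float32, mm along the optical axis (not along the pixel's ray), 0 where there is no reading), "K" (3x3 intrinsics, pixels), "R" (3x3) and "t" (3): a world point X has camera coordinates R X + t. Camera axes: x right, y down, z forward; pixel columns grow to the right and rows downward; lengths in mm; the calibration is good to about 2 mm. A picture is of the moment at which its call begins.
- workorder.sign_off(): hands the job in; it is judged then, once.
Trained networks look in the newest picture that a camera, given by its name, has taken for a name from the list of things; names that differ only in an ending like _2 or _b are one class to them, and where a whole thing is asked for, a point or a joint stands for the part that bears it (a point fixed in the world has none). Each returns a list of dicts, best first, with "score" (0 to 1); they miss things now and then, are a little off and sometimes report something else, mostly with a low value. They report only what shows in the picture. A call takes as long as a camera call.
- spotter.boxes_of(camera, query): "box" ([left, top, right, bottom] in pixels, round what is visible of it).
- spotter.tip_of(camera, query): "location" ([column, row] in pixels: a listed point, or the origin of a listed thing).
The state is a dict: "time": time; "q": joint angles; "dq": joint speeds; "joint_efforts": joint torques, N m; "position": TCP position; "tool_rot": TCP orientation; "ft_force": force on the tool from outside, world axes, zero at the start; "torque": the same for the moment, N m; "gripper_width": opening from 0.0 (shut) to 1.0 (fully open); "gripper_force": force on a finger pad.
Only numpy, scipy, OpenCV 4.12 (cv2) and the standard library are available. Lean on these libraries where they do the work, as an engineer would, in place of code of your own. Each camera call takes 0.05 s, during which the arm holds its last target. There are 200 camera calls.

### The job

The tyre needs air: open the valve with the T-shaped handle on the bench's air manifold by throwing its lever fully over to the other side. Both levers are blocked by the steel locking bar that lies across them, so first slide the bar by its upright post along the manifold, away from the T-handled lever, until it no longer stands before that lever. Leave the ball-topped lever shut, then let go.

Things in the scene. Friction and masses are not known exactly. Their poses are not given: they have to be found in the camera images.
- manifold: Air manifold: aluminium block fixed on the bench, 110 (x) x 270 (y) x 70 mm high, origin at the centre of its underside; its +x side (brass outlets) looks away from the robot, give or take its yaw of up to 0.4 rad. Two lever valves stand out of its top at 75 mm either side of its middle (manifold y = +75 or -75 mm; which lever is on which side changes), and a steel locking bar lies along y across their +x side.
- tee_grip (a point): Centre of the T handle: a plain steel crossbar 68 mm long (along the manifold's y), 16 mm thick, on top of a 12 mm round stem, 105 mm from the lever's pivot. Shut, it stands 50 mm to the -x side of the pivot line, 147 mm above the bench; open, 50 mm to the +x side at the same height; 160 mm high when passing upright.
- tee_lever (a joint): Angle of the T-handled lever: joint 0 = shut (leaning 0.5 rad towards the manifold's -x side), 1.0 rad = fully open (leaning 0.5 rad towards its +x side, end stop); pivot line parallel to the manifold's y, 55 mm above the bench over the middle of the block; it stays where left and takes 2 to 4 N to throw; with the bar before it, it stops after about 0.1 rad.
- ball_grip (a point): Centre of the steel ball, 34 mm across, on top of the other lever, which is otherwise like the T-handled one (same stem, length and pivot line).
- ball_lever (a joint): Angle of the ball-topped lever: as for the T-handled lever, 0 = shut, 1.0 rad = open.
- bar_post (a point): Middle of the free length of the locking bar's upright round steel post, 16 mm across, its free length from 97 to 152 mm above the bench (this point: 128 mm), 33 mm to the +x side of the lever pivots. The bar is 176 mm long (88 mm either side of the post, along the manifold's y), 12 mm thick with a 22 mm wide top flange, 73 to 97 mm above the bench, so that in its middle position it covers both levers; its axes are the manifold's.
- lock_bar (a joint): Slide of the locking bar along the manifold's y: about 0 = middle, blocking both levers; end stops at -0.04 and +0.04 m. A lever's stem passes when the bar has moved away from it by 20 mm or more. Slides with about 3 N and stays where left; it cannot pass a lever that is thrown.

How it is judged:
By the outcome, as a careful person would: the job done as asked, in the order asked, and still so for the second after the job is handed in, with the robot touching nothing.
It also fails if it takes over 42 s, if anything falls off the work surface, if the arm or the gripper's body presses on something with over 40 N, if the wrist force passes 120 N, or if a joint passes its speed limit or range.

## Working session

There is one attempt and no reset: what is moved stays moved. The work goes in short steps, Python scripts to look and compute and a shell command to move; the robot and the scene stay as the last step left them, time stands still between calls to the robot, and variables do not carry over. Pictures are saved under pics/ and viewed, at most 10 in all, crops included, and the job is handed in when it is done.

```bash
mkdir -p pics
cat > h.py <<'E'
import numpy as np, cv2
from plant import ctrl, imaging, workorder, spotter
def px2w(c,u,v,z):
    K,R,t=map(np.array,(c["K"],c["R"],c["t"])); o=-R.T@t; d=R.T@np.linalg.inv(K)@[u,v,1]
    return o+d*(z-o[2])/d[2]
E
python3 - <<'E'
from h import *
np.set_printoptions(precision=2,suppress=True)
for n in ("scene","top"):
    c=imaging.camera(n); im=c["frame"][:,:,::-1].copy()
    for q,z in (("tee_grip",147),("ball_grip",147),("bar_post",128),("manifold",0)):
        r=spotter.tip_of(n,q)[:2]
        for k in r:
            u,v=k["location"]; print(n,q,round(k["score"],2),np.round([u,v]),px2w(c,u,v,z))
            cv2.circle(im,(int(u),int(v)),3,(0,0,255),1)
    cv2.imwrite(f"pics/{n}1.png",im)
s=ctrl.read_state();print(s)
E
```

```text
scene tee_grip 0.74 [225. 213.] [ 512.5  -102.36  147.  ]
scene ball_grip 0.68 [322. 191.] [470.62  41.03 147.  ]
scene bar_post 0.82 [293. 252.] [576.19  -4.97 128.  ]
scene manifold 0.93 [289. 287.] [536.36 -15.41   0.  ]
top tee_grip 0.68 [419. 270.] [ 521.48 -101.59  147.  ]
top ball_grip 0.56 [312. 296.] [483.33  44.03 147.  ]
top bar_post 0.87 [349. 238.] [568.7   -6.56 128.  ]
top manifold 0.56 [352. 269.] [546.65 -19.3    0.  ]
{'time': 0.5, 'q': array([ 1.11,  0.42, -0.01,  1.61,  0.  ,  1.11, -0.05]), 'dq': array([ 0., -0., -0.,  0., -0., -0.,  0.]), 'joint_efforts': array([ -0.  , -85.05,   0.64, -42.61,  -0.05,   0.01,  -0.  ]), 'position': array([ 255.3 , -570.43,  188.9 ]), 'tool_rot': array([-3.14,  0.  ,  0.42]), 'ft_force': array([ 0.09, -0.67, -0.93]), 'torque': array([-0.03, -0.02, -0.04]), 'gripper_force': 0.0, 'gripper_width': 1.0004340581208506}
```

View pics/top1.png

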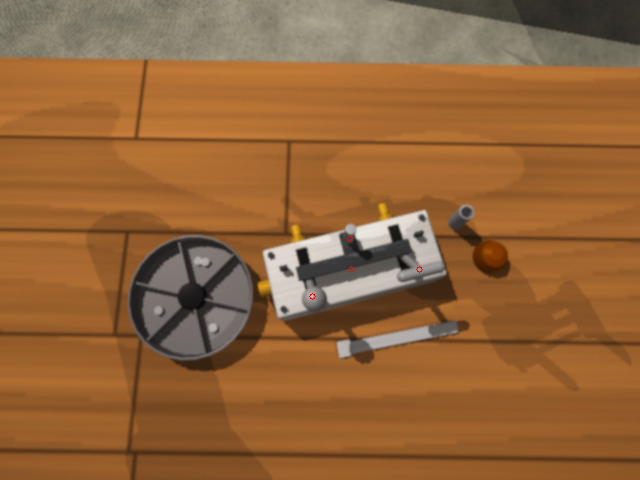

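View pics/scene1.png

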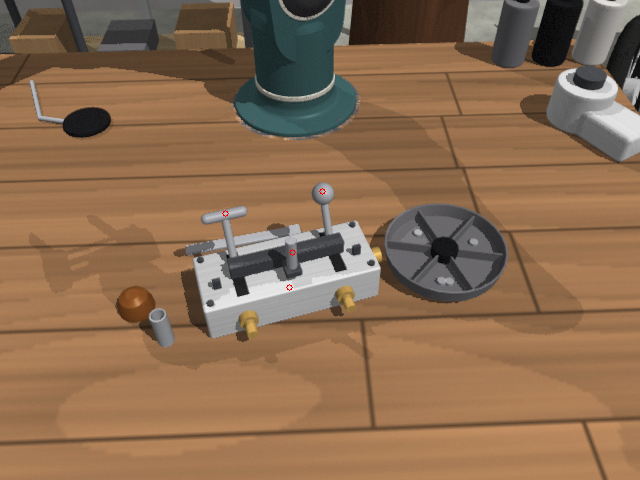

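The manifold is yawed about 0.256 rad, with the T lever on its −y side and the ball lever on +y. The post is near (575, −7), pixel (349, 238) in the top view. So the bar has to slide towards manifold +y.

```bash
python3 -m creep '{"hand":[94,94,94,94,94],"linear":[[20,34,8],[20,34,8],[20,34,8],[20,34,8],[20,34,8]],"twist":[-0.033,-0.033,-0.033,-0.033,-0.033]}' 20
python3 -m creep '{"hand":[94,94,94,94,94],"linear":[[20,35,0],[20,35,0],[20,35,0],[20,35,0],[20,35,0]],"twist":[0,0,0,0,0]}'
python3 -m creep '{"hand":[94,94,94,70,70],"linear":[[20,35,0],[20,35,0],[20,35,0],[0,0,0],[0,0,0]],"twist":[0,0,0,0,0]}'
python3 - <<'E'
from h import *
np.set_printoptions(precision=2,suppress=True)
c=imaging.camera("wrist"); im=c["frame"][:,:,::-1].copy()
for q,z in (("tee_grip",147),("ball_grip",147),("bar_post",128)):
    for k in spotter.tip_of("wrist",q)[:1]:
        u,v=k["location"]; print(q,round(k["score"],2),np.round([u,v]),px2w(c,u,v,z)); cv2.circle(im,(int(u),int(v)),3,(0,0,255),1)
cv2.imwrite("pics/w1.png",im); s=ctrl.read_state(); print(s["position"],s["tool_rot"])
E
```

```text
time: 0.92
position: [355.9, -398.7, 229.4]
tool_rot: [3.141, 0.0, 0.254]
ft_force: [0.6, 0.0, 0.4]
gripper_width: 0.999
gripper_force: 0.0
time: 1.33
position: [455.9, -223.6, 229.3]
tool_rot: [3.141, -0.0, 0.256]
ft_force: [1.4, -1.1, -0.2]
gripper_width: 0.997
gripper_force: 0.0
time: 1.75
position: [516.0, -118.4, 228.9]
tool_rot: [-3.141, -0.0, 0.26]
ft_force: [-0.2, -0.7, 0.5]
gripper_width: 0.894
gripper_force: 0.0
tee_grip 0.62 [308. 234.] [ 517.86 -103.47  147.  ]
ball_grip 0.68 [108. 234.] [478.58  44.18 147.  ]
bar_post 0.94 [210. 126.] [576.46 -10.61 128.  ]
[ 514.82 -121.72  228.93] [3.14 0.   0.25]
```

View pics/w1.png

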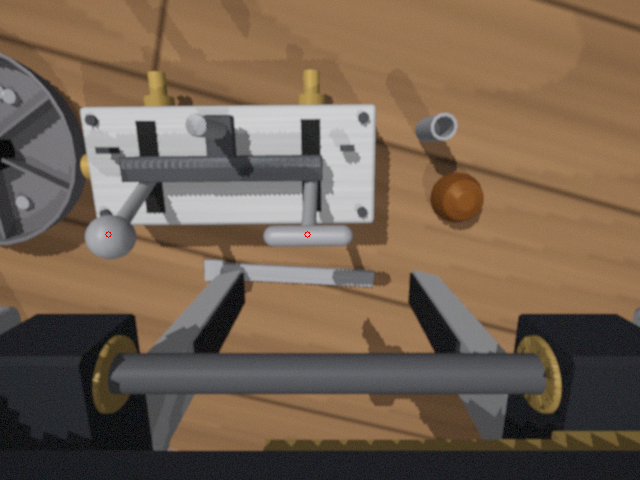

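The wrist view shows the manifold square to the tool, with the post at (205, 126), the T at (308, 234) and the ball at (108, 234). Next I move above the post, go down and grip it.

```bash
python3 -m creep '{"hand":[70,70,70,70,70],"linear":[[20,36,0],[20,36,0],[21,38,0],[0,0,-24],[0,0,-24]],"twist":[0,0,0,0,0]}'
python3 -m creep '{"hand":[70,70,70,70,70],"linear":[[0,0,-24],[0,0,-22],[0,0,0],[0,0,0],[0,0,0]],"twist":[0,0,0,0,0]}'
python3 -m creep '{"hand":[0,0,0,0,0],"linear":[[0,0,0],[0,0,0],[0,0,0],[0,0,0],[0,0,0]],"twist":[0,0,0,0,0]}' 20
python3 -m creep '{"hand":[0,0,0,0,0],"linear":[[0,0,0],[0,0,0],[0,0,0],[0,0,0],[0,0,0]],"twist":[0,0,0,0,0]}' 20
```

```text
time: 2.37
position: [576.6, -10.6, 181.0]
tool_rot: [3.142, -0.002, 0.258]
ft_force: [-0.0, -0.5, -0.7]
gripper_width: 0.745
gripper_force: 0.0
time: 2.78
position: [576.1, -12.6, 136.3]
tool_rot: [3.141, -0.001, 0.255]
ft_force: [0.4, -0.1, 0.1]
gripper_width: 0.742
gripper_force: 0.0
time: 3.2
position: [575.6, -12.0, 135.2]
tool_rot: [3.141, -0.0, 0.256]
ft_force: [-0.9, -0.5, -0.4]
gripper_width: 0.424
gripper_force: 0.0
time: 3.62
position: [575.9, -12.0, 135.6]
tool_rot: [3.141, -0.001, 0.256]
ft_force: [-0.4, 1.2, 12.4]
gripper_width: 0.078
gripper_force: 5.8
```

Run:
```python
from h import *
np.set_printoptions(precision=2,suppress=True)
c=imaging.camera("wrist"); a=c["frame"][:,:,::-1]
s=imaging.camera("scene")["frame"][:,:,::-1]
b=cv2.resize(s[140:340,170:400],None,fx=1.7,fy=1.7)
o=np.zeros((480,800,3),np.uint8); a=cv2.resize(a,(400,300)); o[:300,:400]=a; o[:b.shape[0],400:400+b.shape[1]]=b[:, :400]
cv2.imwrite("pics/w2.png",o); s=ctrl.read_state(); print(s["gripper_width"],s["gripper_force"],s["ft_force"])
```

```text
0.012250286598782446 4.216669740853831 [0.21 0.53 9.27]
```

View pics/w2.png

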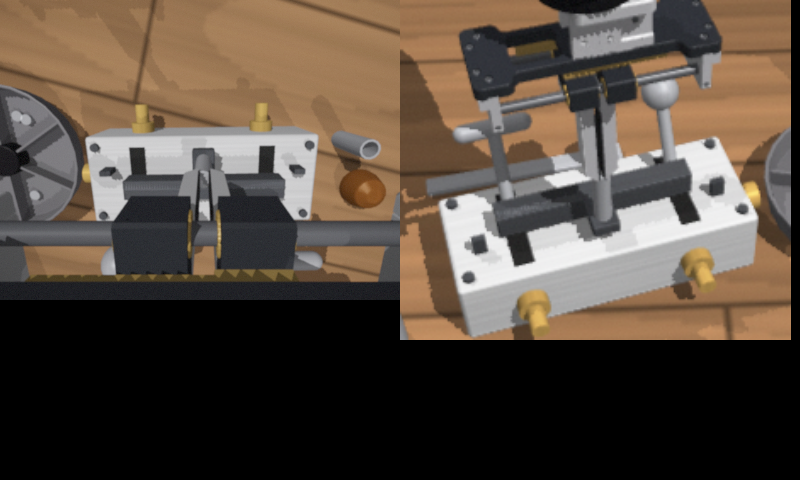

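The fingers closed just on the −x side of the post and slipped off it. I reopen, go about 11 mm along manifold +x and grip again.

```bash
python3 -m creep '{"hand":[50,50,50,50,50],"linear":[[0,0,0],[0,0,0],[0,0,0],[0,0,0],[11,3,0]],"twist":[0,0,0,0,0]}' 20
python3 -m creep '{"hand":[0,0,0,0,0],"linear":[[0,0,0],[0,0,0],[0,0,0],[0,0,0],[0,0,0]],"twist":[0,0,0,0,0]}' 25
python3 -m creep '{"hand":[0,0,0,0,0],"linear":[[0,0,0],[0,0,0],[0,0,0],[0,0,0],[0,0,0]],"twist":[0,0,0,0,0]}' 25
```

```text
time: 4.13
position: [585.7, -10.2, 135.5]
tool_rot: [3.14, 0.0, 0.255]
ft_force: [0.4, -0.5, 0.6]
gripper_width: 0.331
gripper_force: 0.0
time: 4.55
position: [586.3, -8.8, 135.4]
tool_rot: [-3.142, -0.001, 0.256]
ft_force: [-0.0, -0.1, 10.2]
gripper_width: 0.051
gripper_force: 4.9
time: 4.97
position: [586.7, -9.1, 135.6]
tool_rot: [3.141, -0.001, 0.256]
ft_force: [-1.0, 0.1, 7.6]
gripper_width: 0.005
gripper_force: 4.1
```

Run:
```python
from h import *
np.set_printoptions(precision=2,suppress=True)
c=imaging.camera("wrist"); a=c["frame"][:,:,::-1][150:400,220:470]
s=imaging.camera("scene"); f=s["frame"][:,:,::-1]
b=f[170:290,230:350]
o=np.hstack([cv2.resize(a,(400,400)),cv2.resize(b,(400,400))])
K,R,t=map(np.array,(s["K"],s["R"],s["t"]))
st=ctrl.read_state(); p=st["position"]
for dz in (0,-22):
    x=K@(R@(p+[0,0,dz])+t); print(dz,x[:2]/x[2],x[2])
cv2.imwrite("pics/w3.png",o)
for v in range(220,276,5): print(v,s["depth"][v,280:306:3])
```

```text
0 [289.47 254.34] 792.764454513981
-22 [290.18 264.68] 808.8397229050771
220 [ 727.12  726.75  727.87  733.7   731.26  733.41  734.28 1031.25 1029.85]
225 [ 731.89  733.7   736.26  741.    742.09  741.36  743.74 1023.46 1025.93]
230 [ 741.19  739.66  742.1   747.15  746.69  748.8   749.82 1012.76 1010.55]
235 [752.17 748.26 750.52 752.61 753.59 755.06 756.35 908.81 912.09]
240 [764.83 753.07 757.88 760.57 758.08 764.   763.5  900.91 862.56]
245 [893.87 760.63 763.6  764.48 764.33 768.55 772.46 855.92 857.5 ]
250 [849.07 800.57 770.8  772.82 775.5  850.08 850.35 850.5  849.16]
255 [842.91 842.11 799.69 797.28 801.23 849.9  849.36 853.84 855.17]
260 [834.34 837.34 805.98 807.03 811.07 836.28 857.94 860.04 862.16]
265 [836.64 827.72 816.81 815.72 816.71 828.82 867.32 861.93 863.71]
270 [859.54 823.49 824.13 824.9  823.89 823.66 824.76 860.75 857.36]
275 [854.25 827.6  823.9  822.15 826.01 828.75 828.64 852.05 852.54]
```

View pics/w3.png

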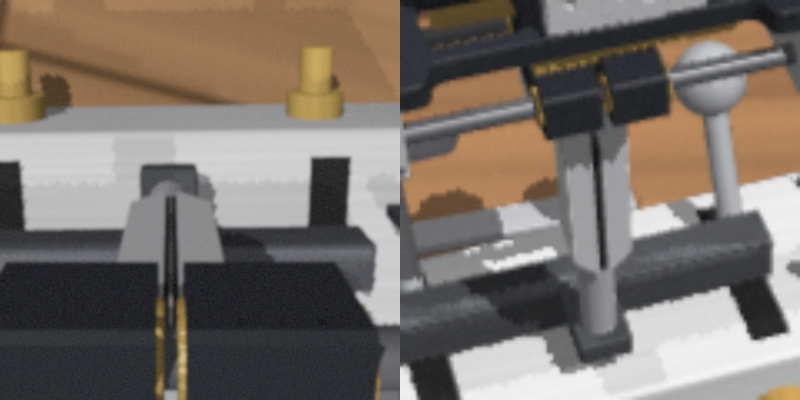

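Run:
```python
from h import *
np.set_printoptions(precision=1,suppress=True)
s=imaging.camera("scene"); K,R,t=map(np.array,(s["K"],s["R"],s["t"])); D=s["depth"]
st=ctrl.read_state(); print(st["position"]); p=st["position"]
w=0.256; Rm=np.array([[np.cos(w),np.sin(w),0],[-np.sin(w),np.cos(w),0],[0,0,1]])
for v in list(range(238,276,3)):
  for u in (286,289,292):
    X=R.T@(np.linalg.inv(K)@[u,v,1]*D[v,u]-t); print(u,v,X,"rel tcp in manifold axes",Rm@(X-p))
```

```text
[586.6  -9.1 135.6]
286 238 [598.6 -11.5 181.4] rel tcp in manifold axes [11.  -5.4 45.8]
289 238 [596.1  -7.7 178.6] rel tcp in manifold axes [ 9.5 -1.1 43. ]
292 238 [594.3  -3.9 176.4] rel tcp in manifold axes [ 8.7  3.1 40.9]
286 241 [596.5 -12.  173.4] rel tcp in manifold axes [ 8.8 -5.3 37.8]
289 241 [597.6  -7.9 174.4] rel tcp in manifold axes [11.  -1.7 38.9]
292 241 [596.3  -4.  172.9] rel tcp in manifold axes [10.7  2.4 37.3]
286 244 [597.4 -12.2 168.5] rel tcp in manifold axes [ 9.6 -5.7 32.9]
289 244 [594.7  -8.3 165.5] rel tcp in manifold axes [ 8.  -1.4 29.9]
292 244 [595.7  -4.3 166.3] rel tcp in manifold axes [10.   2.3 30.7]
286 247 [597.6 -12.5 162.8] rel tcp in manifold axes [ 9.7 -6.1 27.2]
289 247 [595.2  -8.6 160. ] rel tcp in manifold axes [ 8.4 -1.7 24.5]
292 247 [595.6  -4.5 160.2] rel tcp in manifold axes [ 9.8  2.1 24.6]
286 250 [596.5 -12.8 155.7] rel tcp in manifold axes [ 8.6 -6.2 20.1]
289 250 [595.9  -8.8 154.8] rel tcp in manifold axes [ 9.1 -2.1 19.2]
292 250 [594.9  -4.8 153.5] rel tcp in manifold axes [ 9.1  2.  17.9]
286 253 [581.4 -14.  132.8] re
[... 1006 characters left out ...]
el tcp in manifold axes [ -4.    3.5 -28.3]
286 268 [582.  -15.6 101.2] rel tcp in manifold axes [ -6.1  -5.2 -34.3]
289 268 [583.1 -11.2 102.3] rel tcp in manifold axes [ -3.9  -1.2 -33.3]
292 268 [581.3  -7.   99.9] rel tcp in manifold axes [ -4.7   3.3 -35.7]
286 271 [584.5 -15.8  97.5] rel tcp in manifold axes [ -3.8  -5.9 -38.1]
289 271 [585.1 -11.4  98.1] rel tcp in manifold axes [ -2.   -1.9 -37.5]
292 271 [584.5  -7.2  97. ] rel tcp in manifold axes [ -1.6   2.4 -38.6]
286 274 [588.8 -15.8  96. ] rel tcp in manifold axes [  0.4  -7.1 -39.6]
289 274 [587.6 -11.6  94.3] rel tcp in manifold axes [  0.3  -2.7 -41.3]
292 274 [586.8  -7.3  93.1] rel tcp in manifold axes [  0.6   1.6 -42.5]
```

The depth data show the fingertips at z ≈ 152, on the post's top. That is about 40 mm higher than the reported TCP z implies, so the reported z can't be trusted and the first x was right. I open the fingers, go back over the post and lower about 40 mm, checking against the camera.

```bash
python3 -m creep '{"hand":[60,60,60,60,60],"linear":[[0,0,2],[0,0,0],[0,0,0],[-12,-3,0],[0,0,0]],"twist":[0,0,0,0,0]}' 20
python3 -m creep '{"hand":[60,60,60,60,60],"linear":[[0,0,-10],[0,0,-10],[0,0,0],[0,0,0],[0,0,0]],"twist":[0,0,0,0,0]}'
python3 - <<'E'
from h import *
np.set_printoptions(precision=1,suppress=True)
s=imaging.camera("scene"); K,R,t=map(np.array,(s["K"],s["R"],s["t"])); D=s["depth"]
p=ctrl.read_state()["position"]; print(p)
w=0.256; Rm=np.array([[np.cos(w),np.sin(w),0],[-np.sin(w),np.cos(w),0],[0,0,1]])
V,U=np.mgrid[200:300,240:340]; d=D[200:300,240:340]
X=((np.linalg.inv(K)@np.stack([U.ravel(),V.ravel(),np.ones(U.size)])*d.ravel()).T-t)@R
Y=(X-p)@Rm.T; Y[:,2]=X[:,2]
for n,lo,hi in (("left",-50,-24),("post",-14,14),("right",24,50)):
    m=(abs(Y[:,0])<14)&(Y[:,1]>lo)&(Y[:,1]<hi)&(Y[:,2]>100)&(Y[:,2]<(150 if n=="post" else 220))
    print(n,m.sum(),np.percentile(Y[m],[2,50,98],axis=0) if m.any() else "")
cv2.imwrite("pics/s4.png",cv2.resize(s["frame"][160:310,210:370,::-1],None,fx=3,fy=3))
E
```

```text
time: 5.53
position: [573.0, -12.5, 136.6]
tool_rot: [-3.142, 0.001, 0.256]
ft_force: [-0.1, -0.3, -0.3]
gripper_width: 0.323
gripper_force: 0.0
time: 5.95
position: [574.5, -11.8, 116.6]
tool_rot: [-3.141, 0.0, 0.256]
ft_force: [-0.9, -0.1, 0.4]
gripper_width: 0.632
gripper_force: 0.0
[574.7 -11.9 116.9]
left 394 [[ -5.9 -41.8 138.7]
 [  9.  -36.4 177.2]
 [ 10.8 -29.7 209.9]]
post 261 [[  1.4  -7.  100.9]
 [  7.4  -0.8 125.5]
 [ 10.3   7.3 149.2]]
right 497 [[ -7.   29.9 136.6]
 [  8.6  33.6 177.8]
 [ 10.9  42.3 215.4]]
```

View pics/s4.png

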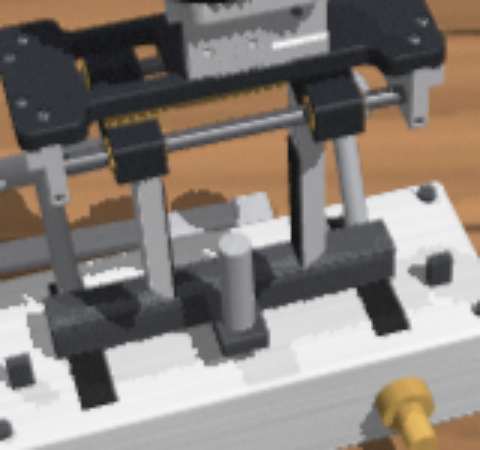

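Both fingers now straddle the post (at crop pixel 237, 280), with tips at z ≈ 135. I lower 22 mm more and grip.

```bash
python3 -m creep '{"hand":[60,60,0,0,0],"linear":[[0,0,-11],[0,0,-11],[0,0,0],[0,0,0],[0,0,0]],"twist":[0,0,0,0,0]}' 25
python3 -m creep '{"hand":[0,0,0,0,0],"linear":[[0,0,0],[0,0,0],[0,0,0],[0,0,0],[0,0,0]],"twist":[0,0,0,0,0]}' 25
python3 -m creep '{"hand":[0,0,0,0,0],"linear":[[0,0,0],[0,0,0],[0,0,0],[0,0,0],[0,0,0]],"twist":[0,0,0,0,0]}' 25
```

```text
time: 6.42
position: [574.4, -11.9, 94.8]
tool_rot: [-3.141, 0.0, 0.256]
ft_force: [0.7, -0.2, -0.3]
gripper_width: 0.46
gripper_force: 0.0
time: 6.83
position: [574.6, -12.0, 95.1]
tool_rot: [3.142, -0.0, 0.256]
ft_force: [-0.8, 0.7, 2.1]
gripper_width: 0.168
gripper_force: 25.0
time: 7.25
position: [574.6, -11.9, 95.1]
tool_rot: [-3.142, -0.0, 0.256]
ft_force: [-1.3, 0.8, 4.9]
gripper_width: 0.165
gripper_force: 25.0
```

Gripped at about 16 mm. Now I slide the bar along manifold +y.

```bash
python3 -m creep '{"hand":[0,0,0,0,0],"linear":[[-1.3,5,0],[-1.3,5,0],[-1.3,5,0],[-1.3,5,0],[-1.3,5,0]],"twist":[0,0,0,0,0]}' 25
python3 -m creep '{"hand":[0,0,0,0,0],"linear":[[-1.3,5,0],[-1.3,5,0],[0,0,0],[0,0,0],[0,0,0]],"twist":[0,0,0,0,0]}' 25
```

```text
time: 7.67
position: [567.7, 13.1, 95.0]
tool_rot: [3.141, 0.0, 0.256]
ft_force: [-1.7, -3.3, 6.8]
gripper_width: 0.168
gripper_force: 25.0
time: 8.08
position: [564.8, 23.9, 95.0]
tool_rot: [-3.141, 0.001, 0.256]
ft_force: [-5.4, 0.9, 8.3]
gripper_width: 0.164
gripper_force: 25.0
```

```bash
python3 -m creep '{"hand":[50,50,50,50,50],"linear":[[0,0,0],[0,0,0],[0,0,0],[0,0,25],[0,0,25]],"twist":[0,0,0,0,0]}' 25
python3 -m creep '{"hand":[50,0,0,0,0],"linear":[[0,0,26],[-15,-27,0],[-15,-27,0],[-15,-27,0],[-15,-27,0]],"twist":[0,0,0,0,0]}' 25
python3 -m creep '{"hand":[0,0,0,0,0],"linear":[[-16,-27,0],[0,0,0],[0,0,0],[0,0,0],[0,0,0]],"twist":[0,0,0,0,0]}' 25
python3 - <<'E'
from h import *
np.set_printoptions(precision=1,suppress=True)
s=imaging.camera("scene")
for q,z in (("tee_grip",147),("ball_grip",147),("bar_post",128)):
    for k in spotter.tip_of("scene",q)[:1]: print(q,k["score"],px2w(s,*k["location"],z))
cv2.imwrite("pics/s5.png",cv2.resize(s["frame"][120:350,160:420,::-1],None,fx=2,fy=2)); print(ctrl.read_state()["position"])
E
```

```text
time: 8.5
position: [564.3, 23.1, 144.4]
tool_rot: [-3.141, 0.003, 0.256]
ft_force: [-0.4, 0.0, 0.4]
gripper_width: 0.481
gripper_force: 0.0
time: 8.92
position: [504.4, -86.0, 170.9]
tool_rot: [-3.142, 0.0, 0.256]
ft_force: [0.7, 0.3, 0.4]
gripper_width: 0.286
gripper_force: 0.0
time: 9.33
position: [489.8, -111.0, 170.9]
tool_rot: [-3.141, -0.0, 0.257]
ft_force: [0.8, 0.4, -0.1]
gripper_width: 0.006
gripper_force: 0.0
tee_grip 0.85 [513.  -96.2 147. ]
ball_grip 0.67 [474.3  42.5 147. ]
bar_post 0.56 [563.8  26.6 128. ]
[ 489.6 -111.3  170.8]
```

View pics/s5.png

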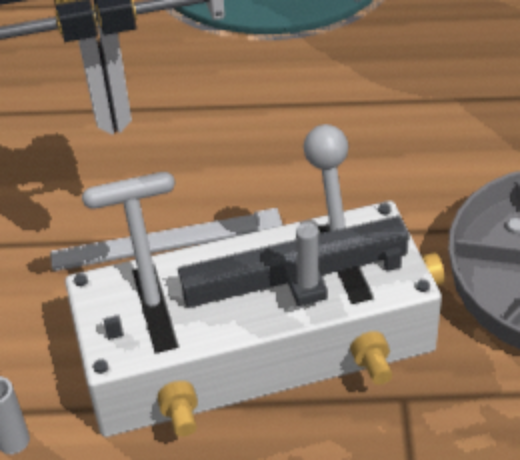

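The bar is clear of the T lever's slot (crop pixel 155, 310) and the fingers are behind the T. I lower and push along manifold +x.

```bash
python3 -m creep '{"hand":[0,0,0,0,0],"linear":[[0,0,-20],[0,0,-20],[0,0,-16],[0,0,0],[9.7,2.5,0]],"twist":[0,0,0,0,0]}' 25
python3 -m creep '{"hand":[0,0,0,0,0],"linear":[[9.7,2.5,0],[9.7,2.5,0],[9.7,2.5,0],[9.7,2.5,0],[9.7,2.5,0]],"twist":[0,0,0,0,0]}' 25
python3 -m creep '{"hand":[0,0,0,0,0],"linear":[[9.7,2.5,0],[9.7,2.5,0],[9.7,2.5,0],[0,0,0],[0,0,0]],"twist":[0,0,0,0,0]}' 25
```

```text
time: 9.95
position: [498.0, -109.6, 114.7]
tool_rot: [-3.141, 0.002, 0.255]
ft_force: [0.5, -0.1, 0.6]
gripper_width: 0.002
gripper_force: 0.0
time: 10.37
position: [548.9, -96.6, 115.2]
tool_rot: [3.142, -0.001, 0.256]
ft_force: [-1.5, 0.2, 0.9]
gripper_width: 0.004
gripper_force: 0.8
time: 10.78
position: [577.1, -89.2, 114.8]
tool_rot: [-3.141, -0.0, 0.256]
ft_force: [-0.5, 1.0, -0.1]
gripper_width: 0.007
gripper_force: 0.0
```

```bash
python3 -m creep '{"hand":[0,0,0,0],"linear":[[4.8,1.3,0],[4.8,1.3,0],[0,0,0],[0,0,0]],"twist":[0,0,0,0]}' 25
python3 -m creep '{"hand":[0,0,0],"linear":[[2.9,0.8,0],[0,0,0],[0,0,0]],"twist":[0,0,0]}' 25
```

```text
time: 11.12
position: [586.5, -86.8, 115.0]
tool_rot: [-3.142, -0.0, 0.256]
ft_force: [0.3, -0.4, 0.0]
gripper_width: 0.0
gripper_force: 0.0
time: 11.37
position: [589.2, -86.1, 115.0]
tool_rot: [-3.142, 0.0, 0.256]
ft_force: [-0.6, -0.5, 0.3]
gripper_width: 0.004
gripper_force: 0.5
```

```bash
python3 -m creep '{"hand":[0,0,0],"linear":[[2.9,0.8,0],[0,0,0],[0,0,0]],"twist":[0,0,0]}' 25
python3 - <<'E'
from h import *
np.set_printoptions(precision=1,suppress=True)
s=imaging.camera("scene")
for q,z in (("tee_grip",147),("ball_grip",147),("bar_post",128)):
    for k in spotter.tip_of("scene",q)[:1]: print(q,k["score"],px2w(s,*k["location"],z))
cv2.imwrite("pics/s6.png",cv2.resize(s["frame"][120:350,160:420,::-1],None,fx=2,fy=2))
E
```

```text
time: 11.62
position: [590.5, -85.9, 114.5]
tool_rot: [-3.141, 0.003, 0.255]
ft_force: [-10.4, -2.1, 4.2]
gripper_width: 0.004
gripper_force: 5.8
tee_grip 0.61 [612.7 -74.5 147. ]
ball_grip 0.84 [478.2  44.5 147. ]
bar_post 0.96 [564.3  24.3 128. ]
```

View pics/s6.png

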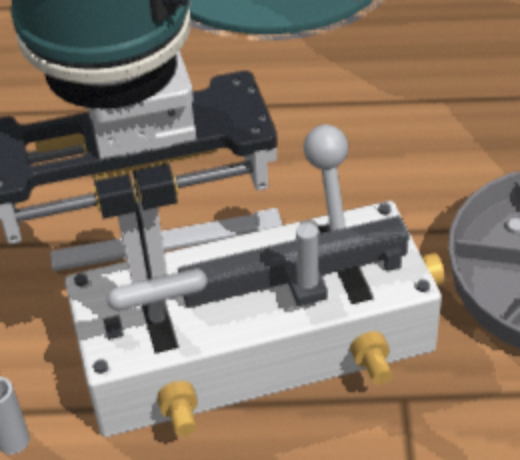

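The T is thrown over to the end stop: there is 10 N of resistance and it has moved about 100 mm. The ball lever and bar are as wanted, so I back off and retreat.

```bash
python3 -m creep '{"hand":[0,0,0,0,0],"linear":[[-9.7,-2.5,0],[-15,-4,0],[-15,-4,5],[-10,-3,30],[0,0,35]],"twist":[0,0,0,0,0]}' 25
python3 -m creep '{"hand":[0,0,0,0,0],"linear":[[0,-20,20],[-10,-20,0],[0,0,0],[0,0,0],[0,0,0]],"twist":[0,0,0,0,0]}' 25
python3 - <<'E'
from h import *
np.set_printoptions(precision=1,suppress=True)
for n in ("scene","top"):
  s=imaging.camera(n)
  for q,z in (("tee_grip",147),("ball_grip",147),("bar_post",128)):
    for k in spotter.tip_of(n,q)[:1]: print(n,q,k["score"],px2w(s,*k["location"],z))
  if n=="scene": cv2.imwrite("pics/s7.png",cv2.resize(s["frame"][120:350,160:420,::-1],None,fx=2,fy=2))
E
```

```text
time: 12.23
position: [539.3, -99.4, 184.2]
tool_rot: [-3.14, 0.004, 0.255]
ft_force: [0.1, -0.4, 1.2]
gripper_width: 0.005
gripper_force: 0.0
time: 12.65
position: [532.2, -138.4, 204.7]
tool_rot: [-3.141, -0.0, 0.256]
ft_force: [0.5, 0.3, -0.3]
gripper_width: 0.005
gripper_force: 0.0
scene tee_grip 0.79 [613.6 -74.  147. ]
scene ball_grip 0.65 [481.1  45.4 147. ]
scene bar_post 0.91 [565.   24.1 128. ]
top ball_grip 0.75 [481.6  45.8 147. ]
top bar_post 0.96 [564.4  29.  128. ]
```

View pics/s7.png

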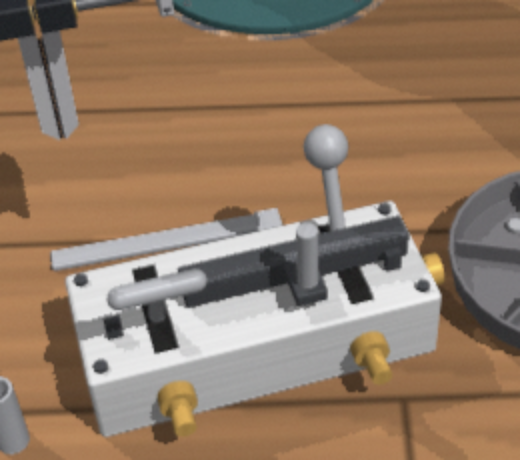

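The T lever is fully over (crop pixel 158, 288), the ball lever is still shut (325, 147), and the gripper is clear.

```bash
python3 -c "
from plant import workorder; print(workorder.sign_off())"
```

```text
the job is handed in; nothing more can be done
None
```

I slid the locking bar about 36 mm clear, threw the T-handled valve fully open to its end stop, left the ball-topped lever shut, and handed the job in at about 13 s with the gripper touching nothing; the first two tries at gripping the post slipped because the reported tool height read about 40 mm low.

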